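# Spin the serving turntable and brake it with the bread at the guest's plate

### The job

Let the guest see what is on offer: with a fingertip, flick the serving turntable by its knob so that it spins round by itself, untouched, for at least two seconds. Then, while it is still turning, brake it with a fingertip so that the bread stops right in front of the empty plate; keep the finger on the tray until it stands still, then take the hand away. Once flicked, the tray must not come to a stop anywhere else, nothing is to be picked up, and the sugar pot, plate, glass and jar stay where they are.

Things in the scene. Friction and masses are not known exactly. Their poses are not given: they have to be found in the camera images.
- foot: Fixed dark wooden foot of the turntable, 170 mm across, on the table. Origin on the table on the turntable's vertical axis, z up; its x axis points at the centre of the guest's plate, which stands 205 mm from the axis.
- axis_top (a point): Centre of the tray's flat upper face, on the axis, 42 mm above the table. The tray is a light-wood disc 260 mm across, 18 mm thick. Its outer band (95 to 130 mm from the axis) is bare except for the knob: room for a fingertip to press. Fixed on it: bread, knob and two white olive bowls (50 mm across, 29 mm tall, 64 mm from the axis, 115 degrees either side of the bread).
- tray (a joint): Tray angle, rad, growing anticlockwise seen from above, no stops (counts on over full turns); 0 or any multiple of 6.283 = bread exactly towards the plate. The tray (about 1.2 kg) runs freely either way: flicked to 2 rad/s it coasts roughly 7 to 18 s; a fingertip pressing down with a few newtons stops it in about 0.1 s.
- bread (a point): Small round brown bread, 60 mm across and 28 mm tall, fixed on the tray: this point is the centre of its underside, on the tray's upper face, 64 mm from the axis. Turns with the tray; its x axis points outwards from the axis.
- knob (a point): Foot of the dark wooden finger knob on the tray's upper face: upright, 34 mm tall, 16 mm thick (20 mm at the head), fixed 110 mm from the axis, exactly opposite the bread. Push it sideways, along the tray's edge.
- plate: Guest's empty white plate, 124 mm across and 15 mm tall, loose on the table beside the tray; origin at its underside centre, 205 mm from the turntable's axis. Leave alone.
- sugar_pot: Small lidded steel sugar pot, 54 mm across and 52 mm tall, standing loose on the middle of the tray and turning with it; origin at its underside centre. Leave alone.
- glass: Green tea glass, 58 mm across, 85 mm tall, loose on the table near the tray; origin at its underside centre. Leave alone.
- jar: Terracotta jar with a wooden cap, 60 mm across, 85 mm tall, loose on the table near the tray; origin at its underside centre. Leave alone.

How it is judged (in metres and radians):
On the way, in this order (a step that is already met when the one before it is completed fails the run):
1. the tray spins by itself, untouched, faster than 0.3 rad/s for 1.5 s ((velocity of joint tray above 0.3 rad/s or velocity of joint tray below -0.3 rad/s) and contact force between the arm and tray below 0.05 N), for 1.5 s.
2. a fingertip holds the tray still with the bread in front of the plate (contact force between the fingers and tray above 0.3 N and velocity of joint tray between -0.06 and 0.06 rad/s and x of bread in the frame of foot above 0 m and y of bread in the frame of foot between -0.015 and 0.015 m), for 0.15 s.
At the end, for the whole second after the job is handed in: The tray stands still with the bread's centre within 15 mm either side of the line from the axis to the plate's centre, on the plate's side; the sugar pot is upright within 20 mm of the axis; plate, glass and jar are within 20 mm of where they began (velocity of joint tray between -0.03 and 0.03 rad/s and x of bread in the frame of foot above 0 m and y of bread in the frame of foot between -0.015 and 0.015 m and horizontal distance between sugar_pot and axis_top below 0.02 m and angle between sugar_pot's own z axis and vertical below 0.2 rad and distance of each of plate, glass, jar from where it was at the start of the episode below 0.02 m); the robot touches nothing.
It fails at once if once flicked, the tray came to a stop away from the plate (more than 20 mm to the side) (distance of bread from where it was at the start of the episode above 0.04 m and velocity of joint tray between -0.02 and 0.02 rad/s and (x of bread in the frame of foot below 0 m or y of bread in the frame of foot above 0.02 m or y of bread in the frame of foot below -0.02 m)).
It fails at once if the sugar pot was lifted, tipped or pushed off the middle of the tray (height (world z) of sugar_pot above 0.055 m or angle between sugar_pot's own z axis and vertical above 0.3 rad or horizontal distance between sugar_pot and axis_top above 0.02 m).
It fails at once if the plate, glass or jar was moved or lifted (distance of any of plate, glass, jar from where it was at the start of the episode above 0.02 m).
It also fails if it takes over 51 s, if anything falls off the work surface, if the arm or the gripper's body presses on something with over 40 N, if the wrist force passes 120 N, or if a joint passes its speed limit or range.

### The arm

A 6-joint arm with a two-finger parallel gripper is mounted at the origin on the work surface. World frame = base frame: x ahead of the robot, y to its left, z up, the work surface at z = 0. Lengths are in mm, angles in rad, forces in N, time in s.
With the tool pointing down it reaches from about 350 to 775 mm from the base axis. Payload 7.3 kg.
Tool frame: the origin (TCP) lies at the very end of the fingers, on their centre line; the grasp point (between the pads) lies 19 mm behind it; x points along the fingers, z is the direction in which the jaws open and shut, and the axes are right-handed (so a half turn about x gives the same grasp; the last joint's range is limited). The gripper opens to 92 mm and grips with 3 to 60 N. Pads are 19 mm wide; open, the fingers measure 130 mm over their backs; the gripper's body (75 mm by 190 mm) begins 47 mm behind the grasp point.
Start: joints at [0.974, 0.342, 1.524, -0, 1.275, -0.146], TCP at [228.724, 472.578, 226.741] pointing down, gripper open.
Joint ranges: [-2.53, 2.53], [-0.77, 2.02], [0.04, 2.7], [-1, 4.14], [0.28, 2.66], [-3.11, 3.11]. Speed limits (rad/s): [2.57, 2.57, 3.14, 3.14, 3.14, 3.14].

### API

Orientations are given as [roll, pitch, yaw] about the fixed x, y, z axes, in that order (R = Rz(yaw) Ry(pitch) Rx(roll)).
In Python, from plant import * gives the robot as it stands.
- The arm moves only by the tool carry_out, never from a script. Its argument "rows" is a list of rows, each a list of 4 numbers: the shift along the world's x, y, z in mm, then the turn about the world's z in degrees. In form: [[x, y, z, twist], ...]. A call has 1 to 20 rows; each row is the pose to reach, as a shift and turn from the pose measured when the call began; what a row does not reach only later rows make up. A row lasts 1/12 s, in which the tool goes at most 41.7 mm and 7.16 degrees, less where a joint would pass 70% of its speed; a pose out of reach is approached as far as the arm can. A call with a gripper value outside its range is refused whole. "hand" is the finger opening in mm, from 0 to 91.8, set as the call begins (left out, the last holds). The fingers move at their own pace and stop on an object; the grip force is fixed at half the most. Time passes only in rows, so rows that repeat a pose let the fingers close. It gives the time, the measured TCP pose, the force and the opening at its end, in the units of the state.
- get_obs(): the state, without advancing time (a new reading comes with each control period).
- capture(name): name is "scene" or "top" or "wrist"; returns the picture (384x512x3 uint8, red, green, blue); there is no depth.
- camera_info(name): a dict with "camera_matrix" (3x3 intrinsics, pixels), "pose" (4x4, takes a point from camera to world coordinates); the wrist camera has in their place "mount" (4x4, takes a point from camera to tool coordinates, whose origin is the TCP and whose axes are the tool frame's). Camera axes: x right, y down, z forward; pixel columns grow to the right and rows downward; lengths in mm; the calibration is good to about 2 mm. A picture is of the moment at which its call begins: read the wrist's pose just before it. camera_info takes no time and is no camera call.
- close_job(): hands the job in, once; it reports no verdict.
The state is a dict: "time": time; "joint_positions": joint angles; "dq": joint speeds; "tau": joint torques, N m; "tool_pos": TCP position; "tcp_rot": TCP orientation; "contact_force": force on the tool from outside, world axes, zero at the start; "moment": the same for the moment, N m; "grip_width": finger opening in mm.
Only numpy, scipy, OpenCV 4.12 (cv2) and the standard library are available. Lean on these libraries where they do the work, as an engineer would, in place of code of your own. Each camera call takes 0.05 s, during which the arm holds its last target. There are 200 camera calls.

## Working session

There is one attempt and no reset: what is moved stays moved. The work goes in short steps, Python scripts to look and compute and a tool call to move; the robot and the scene stay as the last step left them, time stands still between calls to the robot, and variables do not carry over. Pictures are saved under pics/ and viewed, about 8 in all and at most 12, crops included, and the job is handed in when it is done.

Besides the shell and the picture viewer there is one more tool, called as name(argument=value, ...), one argument or row to a line, values as JSON. carry_out: Moves the arm, as the interface text tells. Its arguments: {"type":"object","properties":{"rows":{"type":"array"},"hand":{"type":"number"}},"required":["rows"]}

```bash
mkdir -p pics; ls
python3 - <<'E'
from plant import *
import cv2,numpy as np
for n in("top","scene"):
    cv2.imwrite(f"pics/{n}0.png",capture(n)[:,:,::-1]); i=camera_info(n); print(n,np.round(i["camera_matrix"],1).tolist(),np.round(i["pose"],3).tolist())
o=get_obs(); print({k:np.round(v,3).tolist() for k,v in o.items()})
E
```

```text
pics
top [[362.0, 0.0, 257.8], [0.0, 362.0, 190.0], [0.0, 0.0, 1.0]] [[0.009, -0.988, 0.153, 471.669], [-0.999, -0.005, 0.032, 50.323], [-0.031, -0.154, -0.988, 901.51], [0.0, 0.0, 0.0, 1.0]]
scene [[443.8, 0.0, 252.3], [0.0, 443.8, 193.9], [0.0, 0.0, 1.0]] [[0.673, 0.622, -0.399, 1019.214], [0.739, -0.558, 0.376, -329.356], [0.011, -0.548, -0.836, 950.252], [0.0, 0.0, 0.0, 1.0]]
{'time': 0.1, 'joint_positions': [0.974, 0.343, 1.525, -0.0, 1.275, -0.146], 'dq': [0.002, -0.003, -0.002, -0.002, 0.001, -0.0], 'tau': [0.002, -43.2, -24.47, 0.072, 0.053, -0.0], 'tool_pos': [228.519, 472.26, 226.113], 'tcp_rot': [3.009, 1.569, -2.155], 'contact_force': [0.749, -0.369, -0.156], 'moment': [0.008, -0.028, -0.008], 'grip_width': 91.594}
```

View pics/top0.png

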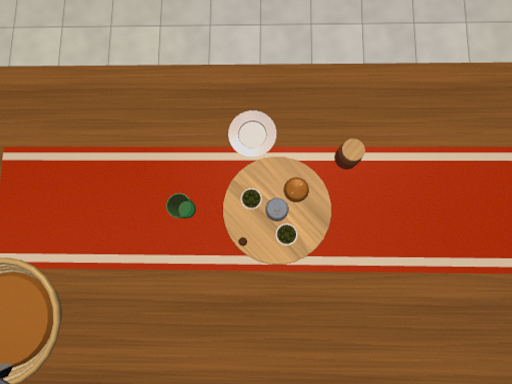

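View pics/scene0.png

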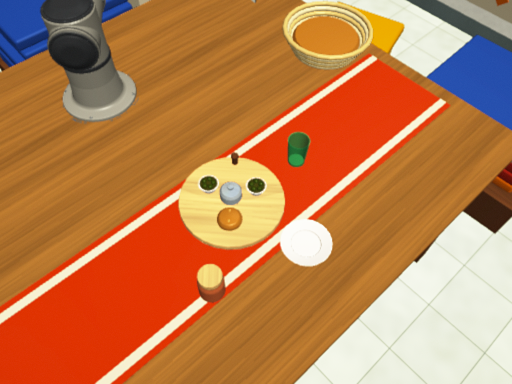

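The top view shows the tray centred near (277,210), bread at (296,189), knob at (243,241), plate at (252,134), glass at (180,206) and jar at (350,153). The scene view agrees.

```bash
cat > h.py <<'E'
from plant import *
import cv2,numpy as np
def ray(name,px,z):
    i=camera_info(name);K=np.array(i["camera_matrix"]);T=np.array(i["pose"])
    px=np.atleast_2d(px).astype(float)
    d=(T[:3,:3]@np.linalg.inv(K)@np.c_[px,np.ones(len(px))].T).T
    return (T[:3,3]+d*((z-T[2,3])/d[:,2])[:,None])[:,:2]
def blob(m,c,r):
    """contour of the mask component, within radius r of pixel c, of largest area"""
    k=np.zeros(m.shape,np.uint8);cv2.circle(k,c,r,1,-1)
    cs,_=cv2.findContours((m*k).astype(np.uint8),cv2.RETR_EXTERNAL,cv2.CHAIN_APPROX_NONE)
    return max(cs,key=cv2.contourArea)[:,0]
E
python3 - <<'E'
from h import *
im=capture("top");hsv=cv2.cvtColor(im,cv2.COLOR_RGB2HSV);H,S,V=[hsv[:,:,i].astype(int) for i in range(3)]
for p in[(240,200),(296,189),(243,241),(252,134),(260,225),(277,209),(180,206),(352,146),(300,150),(252,115)]: print(p,hsv[p[1],p[0]])
tray=(V>170)&(S<150)&(S>60)
c=blob(tray,(277,210),60);w=ray("top",cv2.convexHull(c)[:,0],42)
def fitc(w):
    A=np.c_[2*w,np.ones(len(w))];s=np.linalg.lstsq(A,(w**2).sum(1),rcond=None)[0];return s[:2],np.sqrt(s[2]+s[:2]@s[:2])
C,r=fitc(w);print("tray",C,r,cv2.minEnclosingCircle(w.astype(np.float32)))
c=blob((V>150)&(S<50),(252,134),28);w=ray("top",c,14);P,r=fitc(w);print("plate",P,r)
c=blob((S>170)&(V<215)&(H<20),(296,189),15);w=ray("top",c,52);B,r=fitc(w);print("bread",B,r)
c=blob((V<110),(243,241),9);w=ray("top",c,74);N,r=fitc(w);print("knob",N,r)
c=blob((H>40)&(H<90)&(S>100),(180,206),25);print("glass",ray("top",c,0).min(0),ray("top",c,0).max(0))
j=ray("top",[(352,146)],85);print("jar",j)
d=lambda v:(np.hypot(*v),np.degrees(np.arctan2(v[1],v[0])))
print("plate",d(P-C),"bread",d(B-C),"knob",d(N-C))
E
```

```text
(240, 200) [ 15  96 202]
(296, 189) [ 15 194 167]
(243, 241) [ 10 172  86]
(252, 134) [ 17  23 222]
(260, 225) [ 17 128 199]
(277, 209) [126   9 144]
(180, 206) [ 57 111 113]
(352, 146) [ 16 128 201]
(300, 150) [  6 219 183]
(252, 115) [ 10  33 218]
tray [561.25346126  32.97827763] 136.57271484337582 ((561.1585083007812, 32.95869064331055), 143.36412048339844)
plate [755.89155104  95.50198255] 59.87667488751045
bread [605.88088511 -12.7190171 ] 27.701879571786534
knob [482.32906387 110.62561541] 7.951124748060319
glass [542.21501125 239.10475024] [600.58072428 308.47668776]
jar [[ 702.33467687 -140.08180353]]
plate (np.float64(204.43385157774634), np.float64(17.808606114187185)) bread (np.float64(63.87370120047037), np.float64(-45.678620653478696)) knob (np.float64(110.716618303785), np.float64(135.4673161680652))
```

```bash
cat >> h.py <<'E'
C=np.array([561.2,33.0]); PL=17.8
def bread(save=None,z=54):
    im=capture("scene")
    if save: cv2.imwrite(save,im[:,:,::-1])
    hsv=cv2.cvtColor(im,cv2.COLOR_RGB2HSV);H,S,V=[hsv[:,:,i].astype(int) for i in range(3)]
    m=(S>165)&(V>90)&(H>9)&(H<20)
    c=blob(cv2.erode(m.astype(np.uint8),np.ones((2,2),np.uint8)),(232,201),48);M=cv2.moments(c)
    p=(M["m10"]/M["m00"],M["m01"]/M["m00"]);b=ray("scene",[p],z)[0]-C
    return p,cv2.contourArea(c),np.hypot(*b),np.degrees(np.arctan2(b[1],b[0]))
E
python3 - <<'E'
from h import *
from scipy.spatial.transform import Rotation as R
o=get_obs();M=R.from_euler("xyz",o["tcp_rot"]).as_matrix();print(np.round(M,3))
print("jaw yaw",np.degrees(np.arctan2(M[1,2],M[0,2])))
print(bread())
E
```

```text
[[-0.001 -0.9    0.436]
 [-0.001  0.436  0.9  ]
 [-1.     0.    -0.001]]
jaw yaw 64.17080982828465
((229.58839050131925, 219.15127528583992), 379.0, np.float64(65.48622879772095), np.float64(-44.2549774168319))
```

carry_out(
  rows=[
    [10,-18,0,-2],
    [30,-52,-4,-5],
    [50,-86,-10,-8],
    [70,-120,-16,-11],
    [90,-154,-22,-14],
    [110,-188,-28,-17],
    [130,-222,-34,-20],
    [150,-256,-40,-22],
    [170,-290,-48,-22],
    [190,-324,-56,-22],
    [208,-356,-64,-22],
    [220,-378,-72,-22],
    [228,-392,-80,-22],
    [230,-396,-84,-22],
    [230,-396,-86,-22],
    [230,-396,-86,-22],
    [230,-396,-86,-22],
    [230,-396,-86,-22],
  ],
  hand=0,
)

```text
time: 1.7
tool_pos: [458.3, 77.5, 140.8]
tcp_rot: [-2.794, 1.57, -2.056]
contact_force: [-0.3, -0.1, 0.8]
grip_width: 0.2
```

Run:
```python
from h import *
print(bread("pics/s1.png"))
cv2.imwrite("pics/w1.png",capture("wrist")[:,:,::-1])
a=cv2.imread("pics/s1.png")[80:300,100:380];b=cv2.imread("pics/w1.png")
cv2.imwrite("pics/c1.png",np.hstack([cv2.resize(a,(400,314)),cv2.resize(b,(400,314))]))
```

```text
((229.58465608465607, 219.12389770723104), 378.0, np.float64(65.41326062880856), np.float64(-44.26654290016113))
```

View pics/c1.png

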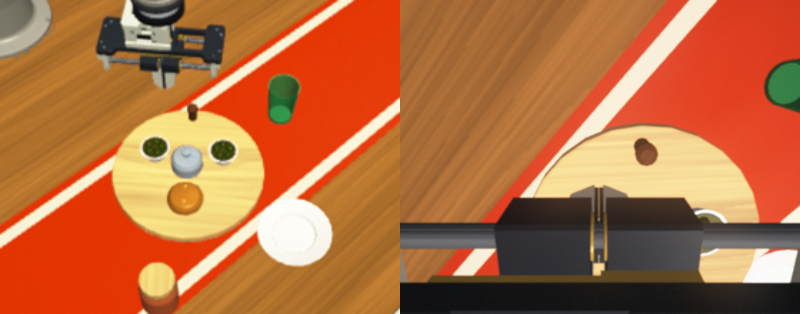

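The view shows the finger behind the knob, clear of everything, with the bread well visible. Lowering beside the knob.

carry_out(
  rows=[
    [0,0,-10,0],
    [0,0,-28,0],
    [0,0,-48,0],
    [0,0,-66,0],
    [0,0,-78,0],
    [0,0,-85,0],
    [0,0,-88,0],
    [0,0,-88,0],
    [0,0,-88,0],
    [0,0,-88,0],
  ],
)

```text
time: 2.63
tool_pos: [459.0, 77.3, 53.6]
tcp_rot: [-0.983, 1.569, -0.245]
contact_force: [-0.3, -0.2, -0.4]
grip_width: 0.6
```

Run:
```python
from h import *
o=get_obs();p=np.array(o["tool_pos"]);v=p[:2]-C;print(p,np.hypot(*v),np.degrees(np.arctan2(v[1],v[0])),o["contact_force"]);print(bread())
a0=np.degrees(np.arctan2(v[1],v[0]))
for s in np.cumsum([2.5,4.5,6.5,8.5,9.5,9.5,3,1]):
    q=C+110*np.array([np.cos(np.radians(a0-s)),np.sin(np.radians(a0-s))]);print(round(s,1),np.round(q-p[:2],1))
```

```text
[459.02829294  77.33233605  53.57729392] 111.37510378503026 156.54396282206267 [-0.3281442  -0.15975076 -0.40715118]
((229.58839050131925, 219.15127528583992), 379.0, np.float64(65.48622879772095), np.float64(-44.2549774168319))
2.5 [3.3 3.8]
7.0 [ 7.3 11.4]
13.5 [14.3 21.8]
22.0 [25.  34.1]
31.5 [39.  45.7]
41.0 [54.7 54.9]
44.0 [60.  57.3]
45.0 [61.8 58. ]
```

Run:
```python
from h import *
p=np.array(get_obs()["tool_pos"]);a0=156.5
for s in [3,9,18,28.5,39,42,43]:
    q=C+112*np.array([np.cos(np.radians(a0-s)),np.sin(np.radians(a0-s))]);print(s,np.round(q-p[:2],1))
```

```text
3 [2.  5.7]
9 [ 7.7 15.9]
18 [18.3 29.9]
28.5 [33.2 44. ]
39 [50.5 55. ]
42 [55.8 57.6]
43 [57.5 58.4]
```

carry_out(
  rows=[
    [2,5.7,0,0],
    [7.7,15.9,0,0],
    [18.3,29.9,0,-3],
    [33.2,44,0,-7],
    [50.5,55,0,-12],
    [55,58,0,-16],
    [57,59,0,-18],
    [57,59,0,-18],
  ],
)

```text
time: 3.35
tool_pos: [517.0, 137.6, 53.7]
tcp_rot: [-0.671, 1.568, -0.248]
contact_force: [-0.5, -0.3, -0.0]
grip_width: 0.3
```

Run:
```python
from h import *
o=get_obs();p=np.array(o["tool_pos"]);v=p[:2]-C;print(p,np.hypot(*v),np.degrees(np.arctan2(v[1],v[0])),o["contact_force"])
T=[];A=[]
for i in range(4):
    T.append(get_obs()["time"]);b=bread(f"pics/f{i}.png");A.append(b[3]);print(T[-1],b)
A=np.unwrap(A,period=360);print(np.polyfit(np.array(T)-T[-1],A,1))
```

```text
[516.98986437 137.64810378  53.65367674] 113.60352862958719 112.90234431538802 [-0.48846899 -0.33570665 -0.00213024]
3.35 ((206.14054553860376, 203.73740175681922), 360.5, np.float64(63.624965498733665), np.float64(-110.5813455380589))
3.4 ((205.38268156424581, 201.02513966480447), 358.0, np.float64(63.37986333275555), np.float64(-117.74440600845011))
3.45 ((205.04727793696276, 198.34431709646606), 349.0, np.float64(63.13713347644398), np.float64(-124.71378472110007))
3.5 ((205.0014534883721, 195.74273255813952), 344.0, np.float64(63.130830733369706), np.float64(-131.47898497369016))
[-139.32459404 -131.57897486]
```

carry_out(
  rows=[
    [0,0,0,0],
    [0,0,0,0],
    [0,0,0,0],
    [0,0,0,0],
    [0,0,0,0],
    [0,0,0,0],
  ],
)

```text
time: 4.05
tool_pos: [515.8, 136.5, 53.6]
tcp_rot: [-0.998, 1.569, -0.573]
contact_force: [-0.2, -0.4, -0.7]
grip_width: 0.4
```

Run:
```python
from h import *
T=[];A=[]
for i in range(4):
    T.append(get_obs()["time"]);b=bread(f"pics/g{i}.png");A.append(b[3]);print(T[-1],b)
A=np.unwrap(A,period=360);print(np.polyfit(np.array(T)-T[-1],A,1))
T=np.r_[[3.35,3.4,3.45,3.5],T];A=np.unwrap(np.r_[[-110.58,-117.74,-124.71,-131.48],A],period=360);print(np.polyfit(T-T[-1],A,2),A)
```

```text
4.05 ((225.10260676650026, 174.84137548530225), 300.5, np.float64(63.58512831690864), np.float64(153.07588203497176))
4.1 ((228.0425649530127, 174.39082365948036), 301.5, np.float64(63.47302537725058), np.float64(146.40350717547085))
4.15 ((230.9468438538206, 174.0985603543743), 301.0, np.float64(63.73743453421117), np.float64(139.87134751310322))
4.2 ((233.90365448504983, 174.08194905869323), 301.0, np.float64(63.98893725997165), np.float64(133.2793798731756))
[-131.8433323   133.26927923]
[   5.42860654 -132.09289921 -226.78697834] [-110.58       -117.74       -124.71       -131.48       -206.92411797
 -213.59649282 -220.12865249 -226.72062013]
```

Deceleration is about 0.19 rad/s², so it will brake on the second pass at about 1.5 rad/s. Lifting over the knob for now.

carry_out(
  rows=[
    [0,0,6,0],
    [0,0,16,0],
    [0,0,26,0],
    [0,0,36,0],
    [0,0,42,0],
    [0,0,44,0],
    [0,0,44,0],
    [0,0,44,0],
    [0,0,44,0],
    [0,0,44,0],
    [0,0,44,0],
    [0,0,44,0],
    [0,0,44,0],
    [0,0,44,0],
    [0,0,44,0],
    [0,0,44,0],
    [0,0,44,0],
    [0,0,44,0],
    [0,0,44,0],
    [0,0,44,0],
  ],
)

```text
time: 5.92
tool_pos: [515.8, 136.5, 97.6]
tcp_rot: [-1.025, 1.569, -0.6]
contact_force: [0.4, -0.2, 0.6]
grip_width: 0.3
```

```bash
cat > m.py <<'E'
from h import *
import json
T=[];A=[]
for i in range(4):
    T.append(get_obs()["time"]);b=bread();A.append(b[3]);print(T[-1],np.round(b[0],1),b[1:])
A=np.unwrap(A,period=360);k=np.polyfit(np.array(T)-T[-1],A,1);t=get_obs()["time"]
now=k[1]+k[0]*(t-T[-1]);print("rate",k[0],k[0]/57.3,"now",t,now,"to go",(now-PL)%360,"knob",(now+180)%360,get_obs()["tool_pos"])
E
python3 m.py
```

```text
5.9167 [218.9 216.6] (378.5, np.float64(64.8154672017964), np.float64(-67.19195535956774))
5.9667 [216.7 215.5] (375.5, np.float64(64.58544381970688), np.float64(-72.55422331963625))
6.0167 [214.7 214.3] (371.5, np.float64(64.58755153526917), np.float64(-77.7391110471682))
6.0667 [212.8 212.9] (369.5, np.float64(64.41472857374559), np.float64(-83.10715886391111))
rate -105.86099648112405 -1.8474868495833168 now 6.1167 -88.38073670771129 to go 253.81926329228872 knob 91.61926329228871 [515.85123392 136.51795846  97.60432354]
```

carry_out(
  rows=[
    [0,0,0,0],
    [0,0,-6,0],
    [0,0,-16,0],
    [0,0,-26,0],
    [0,0,-36,0],
    [0,0,-43,0],
    [0,0,-47,0],
    [0,0,-49,0],
    [0,0,-49,0],
    [0,0,-49,0],
    [0,0,-49,0],
    [0,0,-49,0],
    [0,0,-49,0],
    [0,0,-49,0],
  ],
)

```text
time: 7.28
tool_pos: [516.0, 136.5, 48.9]
tcp_rot: [-0.837, 1.569, -0.412]
contact_force: [-0.0, -0.6, -0.0]
grip_width: 0.7
```

```bash
python3 m.py
```

```text
7.2833 [225.1 174.9] (302.0, np.float64(63.5769365513874), np.float64(153.19175744570222))
7.3333 [227.1 174.5] (303.5, np.float64(63.575305842741344), np.float64(148.46999936593056))
7.3833 [229.3 174.2] (300.5, np.float64(63.598098073691666), np.float64(143.57352984436267))
7.4333 [231.4 174.1] (300.0, np.float64(63.81341541604571), np.float64(138.78516287866168))
rate -96.23250644537872 -1.6794503742648992 now 7.4833 133.97604907799197 to go 116.17604907799198 knob 313.976049077992 [515.84740775 136.51361046  48.67616256]
```

carry_out(
  rows=[
    [0,0,-2,0],
    [0,0,-4,0],
    [0,0,-4.5,0],
    [0,0,-4.5,0],
    [0,0,-4.5,0],
    [0,0,-4.5,0],
    [0,0,-4.5,0],
  ],
)

```text
time: 8.07
tool_pos: [515.9, 136.5, 44.2]
tcp_rot: [-0.922, 1.569, -0.497]
contact_force: [-0.0, 0.4, 0.2]
grip_width: 0.5
```

```bash
sed -i 's/range(4)/range(3)/' m.py; python3 m.py
```

```text
8.0667 [253.2 183.4] (326.0, np.float64(63.91528136276988), np.float64(81.90091840087659))
8.1167 [254.3 184.7] (328.5, np.float64(64.12320716200749), np.float64(77.78130703588599))
8.1667 [255.3 186.1] (330.5, np.float64(64.35726248667424), np.float64(73.63796877781535))
rate -82.6294962306127 -1.442050545036871 now 8.2167 69.51044844846474 to go 51.710448448464746 knob 249.51044844846473 [515.89526007 136.53509642  44.2393218 ]
```

carry_out(
  rows=[
    [0,0,0,0],
    [0,0,0,0],
    [0,0,0,0],
    [0,0,0,0],
    [0,0,0,0],
    [0,0,0,0],
    [0,0,-5.5,0],
    [0,0,-7,0],
    [0,0,-7.5,0],
    [0,0,-7.5,0],
    [0,0,-7.5,0],
  ],
)

```text
time: 9.13
tool_pos: [520.5, 138.1, 42.0]
tcp_rot: [-0.279, 1.557, 0.145]
contact_force: [-2.5, 4.3, 34.7]
grip_width: 0.6
```

```bash
python3 m.py; python3 -c "
from h import *;print(get_obs()['contact_force'],get_obs()['tool_pos']);print(bread('pics/stop.png'))"
```

```text
9.1333 [256.  205.5] (356.0, np.float64(65.51293187722584), np.float64(22.728831732028095))
9.1833 [256.  205.4] (355.0, np.float64(65.43236318029777), np.float64(22.840297809525573))
9.2333 [255.9 205.4] (355.0, np.float64(65.37094911514338), np.float64(22.795870729364946))
rate 0.6703899733684475 0.011699650495086344 now 9.2833 22.855372420976376 to go 5.055372420976376 knob 202.85537242097638 [520.45483682 138.08149094  41.9958996 ]
[-1.55838395  4.52647171 35.90078342] [520.45483682 138.08149094  41.9958996 ]
((255.97625698324023, 205.45111731843576), 358.0, np.float64(65.45480396018479), np.float64(22.791339150958308))
```

The tray is held still with the bread at 22.8° against the plate's 17.8°, about 5.6 mm off the line and so within 15 mm. Relaxing the sideways load first, then lifting.

carry_out(
  rows=[
    [0,0,-3,0],
    [0,0,-3,0],
    [0,0,-3,0],
    [0,0,-2,0],
    [0,0,-2,0],
    [0,0,-1,0],
    [0,0,-1,0],
    [0,0,8,0],
    [0,0,20,0],
    [0,0,40,0],
    [0,0,60,0],
    [0,0,80,0],
    [0,0,90,0],
    [0,0,90,0],
  ],
)

```text
time: 10.5
tool_pos: [521.7, 138.2, 134.2]
tcp_rot: [-0.288, 1.553, 0.136]
contact_force: [0.7, -0.6, -0.3]
grip_width: 0.3
```

```bash
python3 m.py; python3 -c "
from h import *;print(get_obs()['contact_force'],get_obs()['tool_pos'])"
```

```text
10.5 [256.2 204.9] (356.0, np.float64(65.3446359350097), np.float64(24.211253890105713))
10.55 [256.2 204.9] (354.0, np.float64(65.32192104252775), np.float64(24.234154927272048))
10.6 [256.3 204.9] (355.5, np.float64(65.55539973673633), np.float64(24.42699700331403))
rate 2.157431132083103 0.03765150317771559 now 10.65 24.506545053438913 to go 6.706545053438912 knob 204.5065450534389 [519.70998335 137.94895243 130.89957367]
[ 0.02736795 -0.5130911   0.39363483] [519.70998335 137.94895243 130.89957367]
```

```bash
python3 m.py; python3 -c "
from h import *
import time
for i in range(4): capture('top')
print(get_obs()['time'],bread('pics/end.png'))
im=capture('top');cv2.imwrite('pics/top1.png',im[:,:,::-1])
a=cv2.imread('pics/end.png')[60:310,100:400];cv2.imwrite('pics/c2.png',np.hstack([cv2.resize(a,(400,333)),cv2.resize(im[60:310,120:420,::-1],(400,333))]))"
```

```text
10.65 [256.4 204.8] (356.5, np.float64(65.54479763648737), np.float64(24.60147229008702))
10.7 [256.3 204.8] (357.5, np.float64(65.48087839898966), np.float64(24.639073700053505))
10.75 [256.3 204.7] (356.5, np.float64(65.46572505143104), np.float64(24.706178522752047))
rate 1.0470623266501824 0.018273339034034598 now 10.8 24.753614403629204 to go 6.953614403629203 knob 204.7536144036292 [519.73450359 137.96437229 130.7197911 ]
11.0 ((256.4117647058824, 204.6078431372549), 357.0, np.float64(65.46027742695435), np.float64(25.055255176485808))
```

View pics/c2.png

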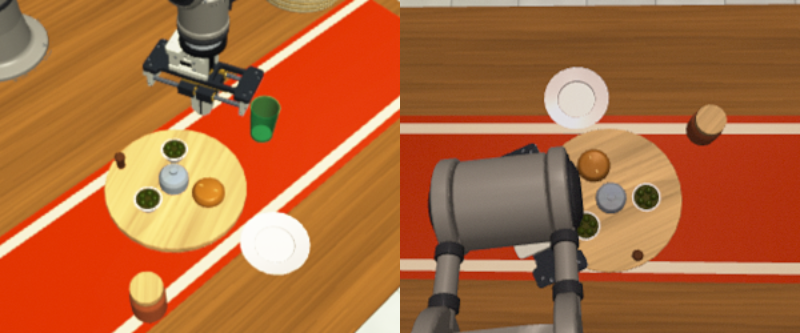

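The view shows the bread facing the plate with everything in place. But the tray is still creeping about 1.4°/s away from the line since release. I will press again, drag it gently back to centre, and release with no sideways load.

carry_out(
  rows=[
    [0,0,-12,0],
    [0,0,-36,0],
    [0,0,-60,0],
    [0,0,-78,0],
    [0,0,-85,0],
    [0,0,-89,0],
    [0,0,-90,0],
    [0,0,-90,0],
    [0.5,0.2,-90,0],
    [2,0.8,-90,0],
    [4,1.6,-90,0],
    [6,2.4,-90,0],
    [8,3.3,-90,0],
    [10,4.2,-90,0],
    [11,4.7,-90,0],
    [11.5,5,-90,0],
    [11.5,5,-90,0],
    [11.5,5,-90,0],
    [11.5,5,-90,0],
    [11.5,5,-90,0],
  ],
)

```text
time: 12.77
tool_pos: [532.6, 142.8, 42.3]
tcp_rot: [-0.314, 1.556, 0.11]
contact_force: [0.5, -2.7, 5.1]
grip_width: 0.4
```

```bash
python3 m.py; python3 -c "
from h import *;o=get_obs();print(o['contact_force'],o['tool_pos'],o['tcp_rot'])"
```

```text
12.7667 [254.6 207.8] (360.5, np.float64(65.63531390817721), np.float64(16.476838793195082))
12.8167 [254.7 207.8] (359.5, np.float64(65.69046884534052), np.float64(16.53197560525505))
12.8667 [254.6 207.7] (359.5, np.float64(65.57766134208367), np.float64(16.522905681794704))
rate 0.4606688859961727 0.008039596614243852 now 12.9167 16.556640248681234 to go 358.7566402486812 knob 196.55664024868122 [532.58938025 142.80055726  42.26317512]
[ 0.75639315 -2.70231502  6.57443846] [532.58938025 142.80055726  42.26317512] [-0.31352546  1.55579188  0.11065003]
```

Centred at 16.5° and still. Lifting straight up.

carry_out(
  rows=[
    [0,0,15,0],
    [0,0,35,0],
    [0,0,60,0],
    [0,0,80,0],
    [0,0,90,0],
    [0,0,90,0],
    [0,0,90,0],
    [0,0,90,0],
    [0,0,90,0],
    [0,0,90,0],
    [0,0,90,0],
    [0,0,90,0],
  ],
)

```text
time: 13.92
tool_pos: [532.4, 142.8, 131.7]
tcp_rot: [-0.312, 1.557, 0.112]
contact_force: [-0.4, -0.9, 0.2]
grip_width: 0.3
```

```bash
python3 m.py; python3 -c "
from h import *
for i in range(20): capture('top')
print(bread(),get_obs()['tool_pos'])"; python3 m.py
```

```text
13.9167 [255.  207.1] (356.5, np.float64(65.46945507390583), np.float64(18.233743820365383))
13.9667 [255.  207.1] (357.5, np.float64(65.42395383994266), np.float64(18.180353435151403))
14.0167 [254.9 207.1] (356.5, np.float64(65.37513814312247), np.float64(18.131160102263443))
rate -1.0258371810193854 -0.01790291764431737 now 14.0667 18.07916873449146 to go 0.27916873449145996 knob 198.07916873449147 [532.56000296 142.78695714 132.12449691]
((254.95850815850812, 207.1212121212121), 357.5, np.float64(65.42395383994266), np.float64(18.180353435151403)) [532.60854707 142.77162928 132.29053898]
15.1167 [255.  207.1] (356.5, np.float64(65.46945507390583), np.float64(18.233743820365383))
15.1667 [254.9 207.1] (356.5, np.float64(65.37513814312247), np.float64(18.131160102263443))
15.2167 [255.  207.1] (357.5, np.float64(65.42395383994266), np.float64(18.180353435151403))
rate -0.5339038521399236 -0.009317693754623449 now 15.2667 18.12836206737942 to go 0.32836206737941964 knob 198.1283620673794 [532.59791549 142.78281367 132.29180915]
```

At rest: 18.18° at both 13.97 s and 15.2 s, against the plate at 17.8°. Handing in.

```bash
python3 -c "
from plant import *
print(close_job())"
```

```text
the job is handed in; nothing more can be done
None
```

I flicked the turntable by its knob to about 2.4 rad/s clockwise. It spun untouched for about 5.5 s, just over one full turn, and I braked it with the closed fingertips on the second pass. It stopped with the bread about 5° (5.6 mm) off the line to the plate.

- **Release needed a second go:** After the first lift the tray crept at roughly 0.025 rad/s and reached 7° off the line. I pressed again with about 5 N, drew it back to the middle and lifted straight up.
- **Last checks:** The bread stood at 18.2° against the plate's 17.8°, unchanged over the last 1.2 s. The hand is about 90 mm above the tray, touching nothing.
- **Other things:** In the last picture I viewed, taken before the second press, the sugar pot, plate, glass and jar looked to be in place. I did not measure them again afterwards.
- **Braking force:** The first press peaked near 36 N at the fingertip, more than the few newtons intended but well below the 120 N wrist limit.

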